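# Let the plaque stand back one notch

### The arm

A 6-joint arm with a two-finger parallel gripper is mounted at the origin on the work surface. World frame = base frame: x ahead of the robot, y to its left, z up, the work surface at z = 0. Lengths are in mm, angles in degrees, forces in N, time in s.
With the tool pointing down it reaches from about 350 to 775 mm from the base axis. Payload 5.5 kg.
Tool frame: the origin (TCP) lies midway between the tips of the shut fingers; the grasp point (between the pads) lies 19 mm behind it (tcp_to_grasp is the distance from the TCP to the grasp point, in mm); z points along the fingers, y is the line along which they close (so a half turn about z gives the same grasp; the last joint's range is limited). The gripper opens to 85 mm and grips with 20 to 120 N. Pads are 22 mm wide; open, the fingers measure 114 mm over their backs; the gripper's body (76 mm by 85 mm) begins 54 mm behind the grasp point. The pads swing forward as they close: fully open they stand 13 mm farther back than shut.
Start: joints at [57.72, 17.945, 2.641, 74.691, 0, 82.002], TCP at [236.486, 524.166, 201.223] pointing down, gripper open.
Joint ranges: [-158.12, 158.12], [-49.38, 96.58], [-58.88, 72.47], [-126.05, 133.96], [-84.25, 85.87], [-180, 180]. Speed limits (degrees/s): [147.25, 147.25, 180, 180, 180, 180].

### API

Orientations are given as [roll, pitch, yaw] about the fixed x, y, z axes, in that order (R = Rz(yaw) Ry(pitch) Rx(roll)).
In Python, from rig import move_ptp, line_to, goto_joints, gripper_to, hold, inverse_kinematics, get_state, capture, MotionError, finish_job, boxes_of, outline_of, tcp_to_grasp gives the robot as it stands. Calls block until the motion is done:
- move_ptp(position, orientation): joint-space move of the TCP to a pose.
- line_to(position, rot=None, max_speed=150, f_stop=None): straight line of the TCP; rot=None keeps the orientation; max_speed is the mean speed in mm/s. With f_stop (N) it stops when the force on the tool has changed by that much, and returns True; else False.
- goto_joints(angles): joint-space move.
- gripper_to(opening, force=None): finger opening in mm; force is the grip in N (None keeps the last); returns when the fingers have stopped.
- hold(seconds).
- inverse_kinematics(position, orientation): joint angles nearest the present ones, or None.
- get_state(): the state.
- capture(name): name is "scene" or "top" or "wrist"; returns a dict with "pixels" (480x640x3 uint8, red, green, blue), "intrinsics" (3x3 intrinsics, pixels), "k1" (the pictures are not rectified: a ray, as slopes to the right and down, at radius r is drawn at 1 + k1 r^2 times it, then the intrinsics apply), "pose" (4x4, takes a point from camera to world coordinates). Camera axes: x right, y down, z forward; pixel columns grow to the right and rows downward; lengths in mm; the calibration is good to about 2 mm. A picture is of the moment at which its call begins. There is no depth.
A pose or a line that the arm cannot do raises MotionError and nothing moves.
- finish_job(): hands the job in; it is judged then, once.
Trained networks look in a picture, given as the dict that the camera call returned (one of the last four; its "shot" number tells which), for a name from the list of things; names that differ only in an ending like _2 or _b are one class to them, and where a whole thing is asked for, a point or a joint stands for the part that bears it (a point fixed in the world has none). Each returns a list of dicts, best first, with "p" (0 to 1); they miss things now and then, are a little off and sometimes report something else, mostly with a low value. They report only what shows in the picture. A call takes as long as a camera call.
- boxes_of(target, picture): "extent" ([centre column, centre row, width, height] in pixels, round what is visible of it).
- outline_of(target, picture): "mask" (480x640 bool, what is visible of it) and "extent" ([centre column, centre row, width, height] in pixels, round what is visible of it).
The state is a dict: "t": time; "qpos": joint angles; "dq": joint speeds; "tau": joint torques, N m; "ee_pos": TCP position; "orientation": TCP orientation; "contact_force": force on the tool from outside, world axes, zero at the start; "torque": the same for the moment, N m; "finger_gap": finger opening in mm; "grip_force": force on a finger pad.
Only numpy, scipy, OpenCV 4.12 (cv2) and the standard library are available. Lean on these libraries where they do the work, as an engineer would, in place of code of your own. Each camera call takes 0.05 s, during which the arm holds its last target. There are 200 camera calls.

### The job

The cast plaque on the tilting stand has been turned one notch too far. With a fingertip, lift the ratchet pawl and tip it back until it rests out of the teeth by itself, then push the wheel backward (its top toward the pawl's pin) by one notch only, which its ball-ended arms are there for, and tip the pawl over again so that it drops fully into the next gap. Nothing needs gripping: push gently, keep off the plaque because its filler is still soft, and leave the other things on the bench where they are.

Things in the scene. Friction and masses are not known exactly. Their poses are not given: they have to be found in the camera images.
- stand: Fixed grey steel stand. Origin on the bench, below the ratchet wheel's centre; x runs level along the shaft, from the plaque out to the three-armed handle; z up. 'Left' = -y (as seen from the handle end). Base plate 300 x 200 x 10 mm, x = -267 to 33 mm. Two uprights 90 mm wide, 175 mm high, at x = -30 and -248 mm. Narrow bracket at x = -35 to -25 mm, y = -147 to -35 mm, up to 223 mm high.
- wheel_centre (a point): Centre of the steel ratchet wheel, on the shaft axis, 150 mm above the bench (stand x = 0, y = 0). The wheel is 136 mm across its tooth crests, 108 mm across the gaps, 16 mm thick, with 10 saw teeth; it stands upright and its highest point is 218 mm above the bench.
- wheel (a joint): Turn of wheel, arms and plaque, rad. Positive = backward: the top moves left (-y), toward the pawl's pin. A notch is 0.628. Starts at -0.11 to -0.02; the seated pawl stops it at 0. The pawl drops fully into the next gap at 0.46 to 0.62 (best 0.55); short of that it lies on a tooth's slope, beyond 0.63 on a crest. Shaft stiff (0.35 N m, about 4 N at a knob): it stays where left.
- pawl (a joint): Lift of the pawl, rad: 0 = fully down in a gap, 1.5 = tipped back on its stop. Down, its 75 mm arm slopes up to the right at 30 degrees; a 10 mm thick nose under its end reaches 21 mm into the gap at the wheel's upper left. All in the wheel's plane (stand x = 0). Clear of the teeth above 0.25. Loose, 0.2 kg: let go below 0.9 it falls onto the wheel, above 1.1 back onto its stop, and stays.
- pawl_pin (a point): Pin on which the pawl turns, parallel to the shaft: stand x = 0, y = -103 mm, 178 mm above the bench.
- tongue (a point): Free end of the pawl's tongue, a tab 28 mm wide (along the shaft), 6 mm thick, 50 mm long, turned up from the pawl's end. Pawl down: it rises to the right at 62 degrees, this end at y = -20 mm, 260 mm high; push its right (under) side left and up, keeping above the nose, to lift the pawl. Pawl on its stop: it leans left, this end at y = -179 mm, 266 mm high; push it right to tip it back.
- knob0 (a point): Centre of the black ball (28 mm diameter) on one of the three handle arms: 12 mm rods fixed to the shaft in a plane 50 mm outside the wheel (stand x = 50 mm), balls 110 mm from the axis, 120 degrees apart. This arm starts pointing up, 18 degrees right of vertical when the wheel reads 0; pushing it left turns the wheel backward.
- knob1 (a point): Centre of the ball on the arm that starts pointing left (-y) and slightly down; pushing it down turns the wheel backward.
- knob2 (a point): Centre of the ball on the arm that starts pointing right and down.
- plaque (a point): Middle of the plaque, on the shaft axis. Grey cast plaque 170 x 150 x 10 mm with yellow masking along its edges and pale spots of soft filler, fixed in its cradle on the shaft between the uprights (x = -224 to -54 mm). It turns with the wheel; nothing may touch it.
- filler_tin: Bystander: bare metal tin, 68 mm diameter, 85 mm high, standing near the handle end of the stand (near x = 115, y = 120 mm of the stand). Origin under its centre.
- sanding_block: Bystander: cork sanding block 110 x 60 x 32 mm on the stand's base plate under the plaque. Origin under its centre.
- tape_roll: Bystander: roll of yellow masking tape, 104 mm outside diameter, 24 mm high, lying flat on the bench left of the stand's base. Origin under its centre.
- stick_a: Bystander: red sanding stick 200 x 28 x 10 mm lying on the bench. Origin under its centre.
- stick_b: Bystander: red sanding stick 140 x 28 x 10 mm lying on the bench. Origin under its centre.
- spreader: Bystander: cardboard spreader 140 x 70 x 5 mm lying on the bench. Origin under its centre.
- putty_knife: Bystander: putty knife lying on the bench, about 250 mm long.
- hardener: Bystander: white plastic bottle, 38 mm diameter, 105 mm high, standing on the bench. Origin under its centre.

How it is judged (in metres and radians):
On the way, in this order (a step that is already met when the one before it is completed fails the run):
1. the pawl rests tipped back on its stop, with no finger on it, while the wheel has not yet been turned back (value of joint pawl above 1.3 rad and value of joint wheel below 0.2 rad and contact force between the fingers and stand below 0.5 N), for 0.2 s.
2. the wheel has been pushed backward with the pawl still tipped back (value of joint wheel between 0.25 and 0.9 rad and value of joint pawl above 1.2 rad), for 0.2 s.
At the end, for the whole second after the job is handed in: The pawl is fully down (joint below 0.05 rad) in the next gap, the wheel stands one notch back (0.40 to 0.66 rad) and at rest (value of joint pawl below 0.05 rad and value of joint wheel between 0.4 and 0.66 rad and velocity of joint wheel between -0.02 and 0.02 rad/s); the robot touches nothing.
It fails at once if the wheel is let back far into a second notch (beyond 1.0 rad) (value of joint wheel above 1 rad).
It fails at once if the wheel is turned forward by most of a notch (value of joint wheel below -0.4 rad).
It fails at once if the plaque with its soft filler is touched (contact force between any of the fingers, the arm and wheel_c19 above 0.5 N).
It fails at once if the stand or its parts are forced or gripped hard (over 40 N) (contact force between any of the fingers, the arm and stand above 40 N).
It fails at once if a bystander is moved by more than 25 mm or lifted (distance of any of filler_tin, sanding_block, tape_roll, stick_a, stick_b, spreader, putty_knife, hardener from where it was at the start of the episode above 0.025 m).
It also fails if it takes over 56 s, if anything falls off the work surface, if the arm or the gripper's body presses on something with over 40 N, if the wrist force passes 120 N, or if a joint passes its speed limit or range.

## Working session

There is one attempt and no reset: what is moved stays moved. The work goes in short steps, each a Python script; the robot and the scene stay as the last script left them, time stands still between calls to the robot, and variables do not carry over. Pictures are saved under pics/ and viewed, at most 10 in all, crops included, and the job is handed in when it is done.

```bash
ls; mkdir -p pics
python3 - <<'E'
from rig import *
import cv2,numpy as np
ims=[]
for n in ["scene","top"]:
    c=capture(n); print(n,c["intrinsics"].tolist() if hasattr(c["intrinsics"],'tolist') else c["intrinsics"],c["k1"],np.round(c["pose"],3).tolist())
    cv2.imwrite(f"pics/{n}0.png",cv2.cvtColor(c["pixels"],cv2.COLOR_RGB2BGR))
    for k in ["knob0","knob1","knob2","tongue","pawl","pawl_pin","wheel_centre","wheel","stand","plaque","filler_tin","tape_roll","hardener"]:
        try: print(k,[(np.round(d["extent"]).tolist(),round(d["p"],2)) for d in boxes_of(k,c)[:3]])
        except Exception as e: print(k,e)
s=get_state(); print(s["t"],s["finger_gap"])
E
```

```text
pics
scene [[565.872719854422, 0.0, 318.0128250282843], [0.0, 565.872719854422, 240.62739558418824], [0.0, 0.0, 1.0]] -0.007758818573911676 [[0.596, 0.561, -0.574, 1272.75], [0.803, -0.411, 0.432, -565.325], [0.007, -0.719, -0.695, 1074.709], [0.0, 0.0, 0.0, 1.0]]
knob0 [([333.0, 294.0, 151.0, 131.0], 0.86)]
knob1 [([333.0, 294.0, 151.0, 131.0], 0.86)]
knob2 [([333.0, 294.0, 151.0, 131.0], 0.86)]
tongue [([297.0, 265.0, 30.0, 18.0], 0.85), ([334.0, 298.0, 142.0, 137.0], 0.68), ([344.0, 301.0, 169.0, 151.0], 0.23)]
pawl [([295.0, 262.0, 28.0, 16.0], 0.52), ([334.0, 294.0, 149.0, 130.0], 0.35)]
pawl_pin [([343.0, 301.0, 171.0, 150.0], 0.6), ([441.0, 236.0, 20.0, 34.0], 0.44)]
wheel_centre [([333.0, 294.0, 147.0, 129.0], 0.68)]
wheel [([334.0, 297.0, 154.0, 133.0], 0.66)]
stand [([342.0, 303.0, 166.0, 148.0], 0.96)]
plaque [([334.0, 296.0, 144.0, 134.0], 0.78)]
filler_tin []
tape_roll [([335.0, 296.0, 146.0, 132.0], 0.67), ([322.0, 264.0, 26.0, 30.0], 0.62)]
hardener [([442.0, 236.0, 18.0, 33.0], 0.88), ([334.0, 294.0, 153.0, 131.0], 0.25)]
top [[554.0060142787972, 0.0, 322.049541942946
[... 299 characters left out ...]

knob2 [([322.0, 214.0, 135.0, 89.0], 0.86)]
tongue [([363.0, 226.0, 16.0, 51.0], 0.89)]
pawl [([360.0, 224.0, 15.0, 55.0], 0.8)]
pawl_pin [([478.0, 297.0, 41.0, 78.0], 0.71), ([318.0, 214.0, 154.0, 98.0], 0.6), ([322.0, 213.0, 140.0, 89.0], 0.56)]
wheel_centre [([322.0, 216.0, 137.0, 89.0], 0.8)]
wheel [([322.0, 214.0, 142.0, 91.0], 0.91)]
stand [([316.0, 219.0, 149.0, 96.0], 0.55)]
plaque [([322.0, 216.0, 138.0, 93.0], 0.98), ([404.0, 171.0, 29.0, 36.0], 0.3)]
filler_tin [([402.0, 171.0, 35.0, 40.0], 0.89)]
tape_roll [([288.0, 283.0, 44.0, 42.0], 0.6), ([300.0, 235.0, 31.0, 24.0], 0.34), ([422.0, 326.0, 60.0, 62.0], 0.28)]
hardener [([171.0, 246.0, 20.0, 23.0], 0.71)]
1.4 85.36501274562508
```

Run:
```python
import cv2
a=cv2.imread("pics/scene0.png")[200:390,230:470]; cv2.imwrite("pics/s0c.png",cv2.resize(a,None,fx=3.15,fy=3.15,interpolation=cv2.INTER_CUBIC))
a=cv2.imread("pics/top0.png")[120:360,150:470]; cv2.imwrite("pics/t0c.png",cv2.resize(a,None,fx=2.5,fy=2.5,interpolation=cv2.INTER_CUBIC))
```

```text
(no output)
```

View pics/s0c.png

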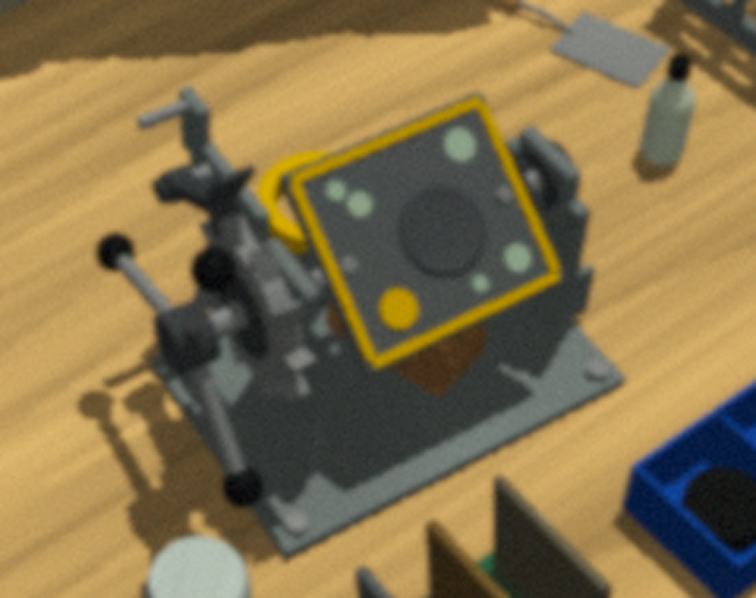

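View pics/t0c.png

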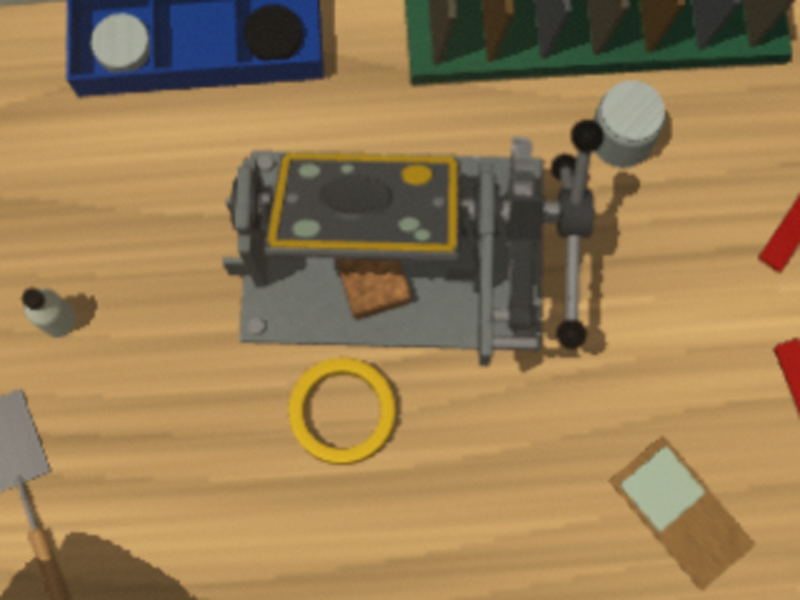

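The scene crop shows the handle nearest the camera: knob1 at (116,250), knob0 (213,268), knob2 (243,487), and the pawl down with its tongue at about (165,115). In the top crop the base plate corners are at about (542,345), (542,157), (248,152) and (241,342). The knobs are at (587,135), (565,167) and (571,334). Stand x therefore runs along world -y, and "left" faces the robot. Next I fit the stand pose.

```bash
cat > h.py <<'E'
from rig import *
import cv2,numpy as np
from scipy.optimize import least_squares
def proj(c,P):
    T=np.linalg.inv(np.array(c["pose"])); p=np.atleast_2d(P)@T[:3,:3].T+T[:3,3]
    s=p[:,:2]/p[:,2:]; s=s*(1+c["k1"]*(s**2).sum(1,keepdims=True))
    K=np.array(c["intrinsics"]); return s*[K[0,0],K[1,1]]+K[:2,2]
def S2W(p,pose):
    x,y,a=pose; c,s=np.cos(a),np.sin(a); p=np.atleast_2d(p)
    return np.c_[x+c*p[:,0]-s*p[:,1], y+s*p[:,0]+c*p[:,1], p[:,2]]
def knob(i,w):  # angle right of vertical
    b=np.radians(18+120*np.array([0,2,1])[i])-w
    return [50,110*np.sin(b),150+110*np.cos(b)]
def tip(pw): # tongue tip vs pawl lift
    a=np.arctan2(82,83)+pw; r=np.hypot(82,83); return [0,-103+r*np.cos(a),178+r*np.sin(a)]
E
python3 - <<'E'
from h import *
ct=capture("top"); cs=capture("scene")
base=[[33,-100,10],[33,100,10],[-267,100,10],[-267,-100,10]]
tp=np.array([[542,345],[542,157],[248,152],[241,342]])/2.5+[150,120]
tk=np.array([[587,135],[571,334],[565,167]])/2.5+[150,120]
sp=np.array([[287,555],[622,380]])/3.15+[230,200]
sk=np.array([[213,268],[116,250],[243,487]])/3.15+[230,200]
def r(v,full=False):
    K=[knob(i,v[3]) for i in range(3)]
    a=proj(ct,S2W(base+K,v[:3]))-np.r_[tp,tk]; b=proj(cs,S2W(base[1:3]+K,v[:3]))-np.r_[sp,sk]
    return np.r_[a,b] if full else np.r_[a,b].ravel()
f=least_squares(r,[480,-60,-1.57,-.05],loss='soft_l1')
print(f.x, np.round(r(f.x,1),1).tolist())
np.save("pose.npy",f.x)
for n,c in (("top",ct),("scene",cs)):
    print(n,proj(c,S2W([tip(0),[0,-103,178]],f.x[:3])).round(1).tolist())
print([S2W(p,f.x[:3]).round().tolist() for p in (tip(0),tip(1.5),knob(0,-.05),[115,120,85])])
E
```

```text
[ 6.38132596e+02 -1.07791446e+02 -1.66446323e+00 -3.04505044e-02] [[-0.1, 1.4], [0.0, -0.3], [0.4, -0.7], [-0.9, 0.0], [-0.2, -0.3], [0.3, -0.5], [-0.3, -0.3], [-0.5, -0.7], [1.1, -1.6], [-0.3, 0.4], [-0.7, 0.7], [-0.2, -0.2]]
top [[361.0, 198.2], [358.1, 245.9]]
scene [[304.8, 255.5], [286.2, 258.4]]
[[[618.0, -106.0, 260.0]], [[460.0, -91.0, 267.0]], [[672.0, -161.0, 253.0]], [[747.0, -234.0, 85.0]]]
```

The fit is good to about 1 px. Now I shut the gripper, move over the stand, and descend to the right of the tongue. I'll check with a picture before pushing.

```bash
cat >> h.py <<'E'
V=np.load("pose.npy"); SP=V[:3]
YAW=np.degrees(SP[2])+90
O=[180,0,YAW]
def W(x,y,z): return S2W([x,y,z],SP)[0].tolist()
def seg(phi,s): # point on tongue midline, s mm back from its end
    t=tip(phi); a=np.radians(62)+phi; return t[1]-s*np.cos(a),t[2]-s*np.sin(a)
def snap(n,name,box=None,f=1):
    c=capture(n); im=cv2.cvtColor(c["pixels"],cv2.COLOR_RGB2BGR)
    if box: x0,y0,x1,y1=box; im=im[y0:y1,x0:x1]
    cv2.imwrite("pics/"+name,cv2.resize(im,None,fx=f,fy=f,interpolation=cv2.INTER_CUBIC)); return c
def st():
    s=get_state(); print("t",round(s["t"],2),np.round(s["ee_pos"],1),"F",np.round(s["contact_force"],1))
E
python3 - <<'E'
from h import *
s=get_state(); print(s["orientation"],YAW)
p=s["ee_pos"]
gripper_to(0)
line_to([p[0],p[1],360],max_speed=250)
print(inverse_kinematics(W(0,14,350),O), inverse_kinematics(W(50,75,300),O), inverse_kinematics(W(0,-210,255),O))
move_ptp(W(0,14,350),O)
line_to(W(0,14,247),max_speed=150)
st(); snap("scene","s1.png",(230,150,430,310),4); print(get_state()["finger_gap"])
E
```

```text
[1.79997171e+02 8.49377485e-04 1.55718639e+02] -5.366718250894678
[-16.44847273  31.2597413   43.97560147 102.71586017   0.
 168.91824552] [-19.40236524  40.13044196  52.3723209  102.24187894   0.
 165.96435301] [-22.1337163    2.00962434  -9.27138996  78.7189857    0.
 163.23300195]
t 6.56 [ 652.5 -108.9  248.1] F [-0.1  0.2  0.7]
-0.10224586832338121
```

View pics/s1.png

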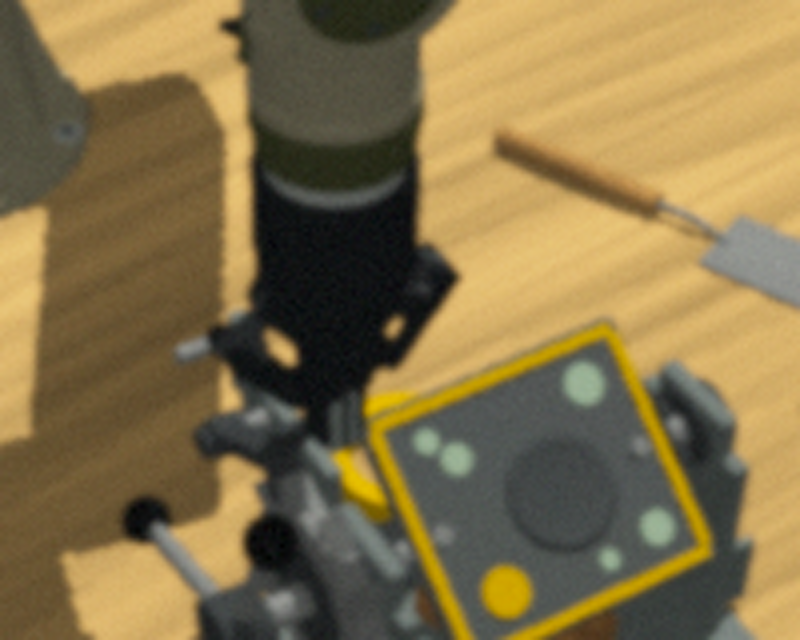

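The fingertip (about (345,430)) stands clear beside the dark pawl tongue (about (290,410)), and nothing touches. Now I push along the arc.

Run:
```python
from h import *
print((proj(capture("scene"),[get_state()["ee_pos"]])-[230,150])*4)
for phi in [0,.2,.4,.6,.8,1.0,1.15,1.28]:
    cy,cz=seg(phi,15); a=np.radians(62)+phi
    y=max(cy+3*np.sin(a), seg(phi,0)[0]+3*np.sin(a)); z=min(cz-3*np.cos(a),999)
    r=line_to(W(0,y+11,z),max_speed=70,f_stop=20)
    F=get_state()["contact_force"]; print(phi,r,np.round(F,1))
    if r: break
st(); snap("scene","s2.png",(230,150,430,310),4)
```

```text
[[334.44982257 480.71230611]]
0 False [-0.2 -0.5 -0.4]
0.2 False [ 0.1  0.1 -0.3]
0.4 False [-0.1 -0.4 -0.5]
0.6 False [-0.1 -0.4 -0.6]
0.8 False [ 0.3 -0.2  0.5]
1.0 False [0.  0.1 0.6]
1.15 False [ 0.  -0.4 -0.1]
1.28 False [ 0.1 -0.1 -0.2]
t 10.12 [504.9 -95.3 272.7] F [ 0.1 -0.1 -0.2]
```

View pics/s2.png

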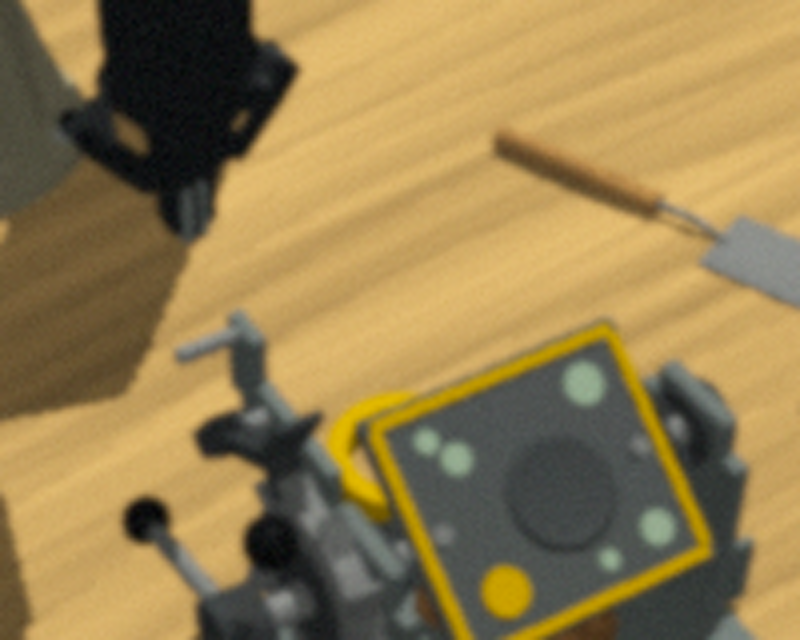

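The push met nothing. The tip is at crop (188,240) and the pawl is still down, so I'll compare where the TCP should project with where the fingertips appear.

Run:
```python
from h import *
c=capture("scene"); p=np.array(get_state()["ee_pos"])
print("scene",(proj(c,[p])-[230,150])*4)
c=snap("top","t2.png",(270,150,470,310),4); print("top",(proj(c,[p])-[270,150])*4)
pts=dict(tip=tip(0),troot=[0,*seg(0,50)],pin=[0,-103,178],k0=knob(0,V[3]),k1=knob(1,V[3]),wtop=[0,0,218],brL=[-30,-147,223],brR=[-30,-35,223])
cs=capture("scene")
for k,q in pts.items(): print(k,((proj(c,S2W(q,SP))-[270,150])*4).round().tolist(),((proj(cs,S2W(q,SP))-[230,150])*4).round().tolist())
```

```text
scene [[190.89716537 273.93886706]]
top [[365.24508061 403.28196466]]
tip [[364.0, 193.0]] [[299.0, 422.0]]
troot [[358.0, 260.0]] [[277.0, 453.0]]
pin [[352.0, 384.0]] [[225.0, 434.0]]
k0 [[458.0, 95.0]] [[269.0, 542.0]]
k1 [[435.0, 413.0]] [[145.0, 520.0]]
wtop [[359.0, 180.0]] [[320.0, 503.0]]
brL [[300.0, 447.0]] [[231.0, 308.0]]
brR [[302.0, 239.0]] [[335.0, 433.0]]
```

View pics/t2.png

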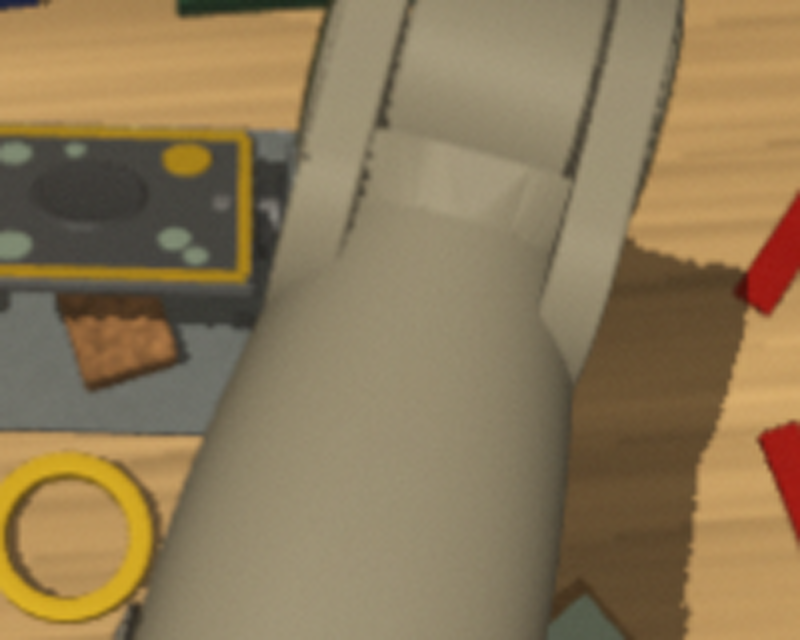

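The stand fit agrees with the picture, but the visible fingertip is about 34 crop-px above the projected TCP. That means it stands about 25 mm higher than I assumed. I'll check with the wrist camera and tcp_to_grasp.

Run:
```python
from h import *
import rig
print(rig.tcp_to_grasp, get_state()["finger_gap"])
s=get_state(); c=snap("wrist","w2.png")
p=np.array(s["ee_pos"]); R=cv2.Rodrigues(np.zeros(3))[0]
for d in (-25,0,25): print(d,proj(c,[p+[0,0,d]]))
print(np.round(c["pose"],2)); st()
```

```text
18.700000000000003 -0.09340130715384666
-25 [[317.76949616 266.71140902]]
0 [[318.02178974 285.33345119]]
25 [[318.34823991 309.46139452]]
[[-9.0000e-02 -9.6000e-01 -2.7000e-01  5.7265e+02]
 [-1.0000e+00  9.0000e-02  2.0000e-02 -1.0082e+02]
 [ 0.0000e+00  2.7000e-01 -9.6000e-01  4.4624e+02]
 [ 0.0000e+00  0.0000e+00  0.0000e+00  1.0000e+00]]
t 10.38 [505.1 -95.4 272.7] F [ 0.1 -0.1 -0.7]
```

View pics/w2.png

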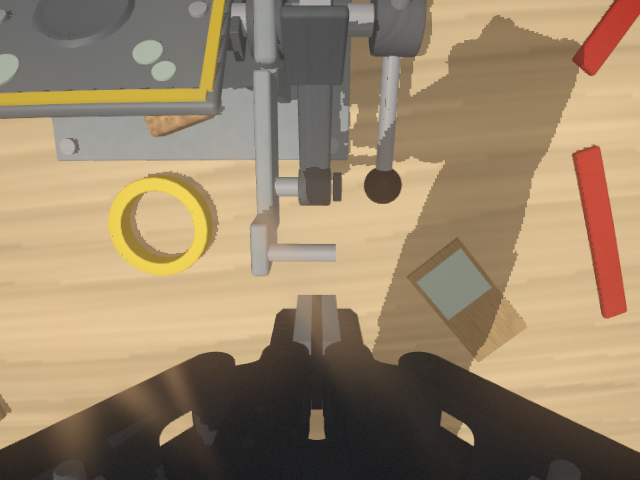

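The wrist view shows the fingertips ending at row 295 in column 317. They are centred on the pawl plane, but about 20 mm short of the stated TCP. I'll repeat the push 18 mm lower, with force stops.

Run:
```python
from h import *
line_to(W(0,-120,325),max_speed=250); line_to(W(0,6,325),max_speed=250); print(line_to(W(0,6,230),max_speed=120,f_stop=8))
st()
for phi in [0.05,.2,.4,.6,.8,1.0,1.15,1.3]:
    cy,cz=seg(phi,17); a=np.radians(62)+phi
    y=max(cy+3*np.sin(a), seg(phi,0)[0]+3*np.sin(a)); z=cz-3*np.cos(a)-18
    r=line_to(W(0,y+9,z),max_speed=70,f_stop=20)
    F=get_state()["contact_force"]; print(phi,r,np.round(F,1))
    if r: break
st(); snap("scene","s3.png",(230,150,430,310),4)
```

```text
False
t 12.33 [ 644.3 -108.5  231.4] F [ 0.8 -0.4  0.3]
0.05 False [ 0.1  0.  -0.1]
0.2 False [ 0.3  0.5 -0.1]
0.4 False [-0.   0.4  0.1]
0.6 False [ 0.5 -1.  -0. ]
0.8 False [-0.3 -0.3  1. ]
1.0 False [ 0.5 -0.3 -0.4]
1.15 False [ 0.7 -0.2  0.2]
1.3 False [ 0.1  0.1 -0. ]
t 15.7 [502.5 -95.1 252.5] F [ 0.1  0.1 -0. ]
```

View pics/s3.png

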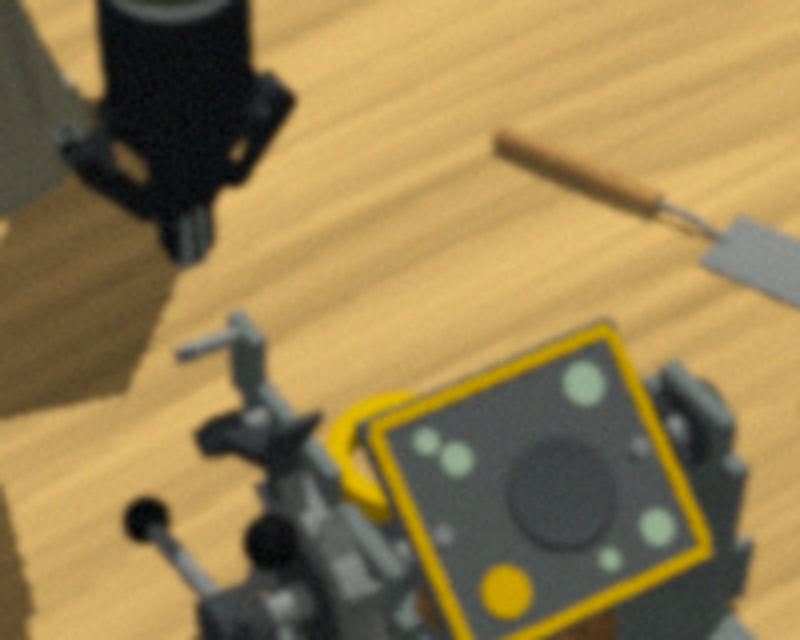

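It missed again and the pawl is untouched, with the tip at crop (190,262). I'll measure the tip offset directly by touching free bench next to the stand.

Run:
```python
from h import *
line_to([445,-90,260],max_speed=200); line_to([445,-90,25],max_speed=200,f_stop=10); st()
try: print(line_to([445,-90,-12],max_speed=25,f_stop=5))
except MotionError as e: print(e)
st(); c=snap("scene","s4.png",(170,180,370,330),4); print((proj(c,[get_state()["ee_pos"]])-[170,180])*4)
```

```text
t 17.52 [445.9 -90.3  25.7] F [-1.   0.5  0.2]
False
t 19.15 [445.1 -90.1 -11.8] F [ 0.6 -0.2 -0.2]
[[404.59041717 434.33956052]]
```

View pics/s4.png

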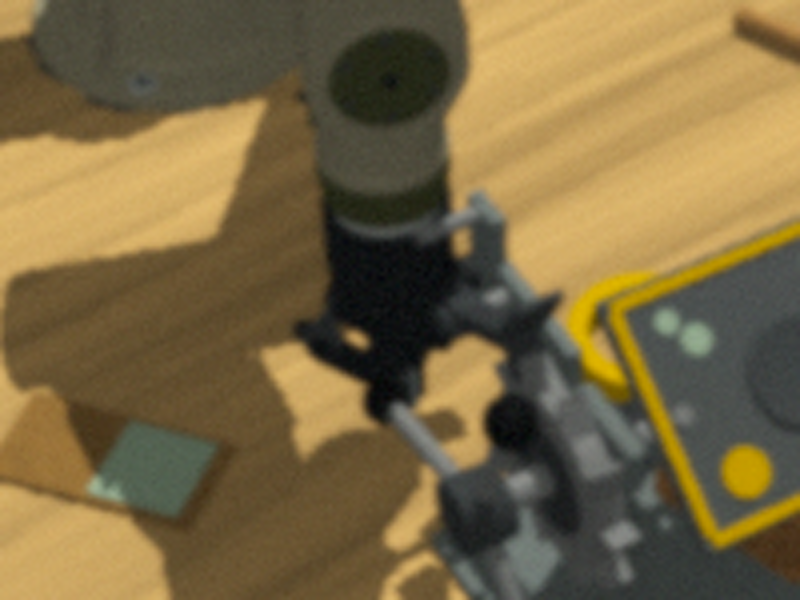

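The TCP is at -12 mm with no contact, so the tip really is shorter than stated. I continue down to the bench.

Run:
```python
from h import *
try: print(line_to([445,-90,-45],max_speed=25,f_stop=5))
except MotionError as e: print(e)
st(); print(get_state()["qpos"].round(1) if hasattr(get_state()["qpos"],'round') else get_state()["qpos"])
line_to([445,-90,120],max_speed=250); st()
```

```text
True
t 19.99 [444.9 -89.9 -30.1] F [-1.   0.7  7.9]
[-21.6  16.9 -35.1  38.   -0.  163.8]
t 20.74 [444.3 -89.8 118.8] F [0.1 0.7 0.2]
```

Contact came at TCP z ≈ -29, so the real fingertip is about 28 mm above the reported TCP. I redo the lift with that offset.

```bash
sed -i '$a ZO=28' h.py
python3 - <<'E'
from h import *
p=get_state()["ee_pos"]
line_to([p[0],p[1],310],max_speed=250); line_to(W(0,3,310),max_speed=250); print(line_to(W(0,3,244-ZO),max_speed=120,f_stop=8))
st()
for phi in [0.1,.3,.5,.7,.9,1.1,1.3]:
    cy,cz=seg(phi,17); a=np.radians(62)+phi
    y=max(cy+3*np.sin(a), seg(phi,0)[0]+3*np.sin(a)); z=cz-3*np.cos(a)-ZO
    r=line_to(W(0,y+9,z),max_speed=80,f_stop=20)
    F=get_state()["contact_force"]; print(phi,r,np.round(F,1))
    if r: break
st(); c=snap("scene","s5.png",(230,150,430,310),4)
for k in ("tongue","pawl"): print([(np.round(d["extent"]).tolist(),round(d["p"],2)) for d in boxes_of(k,c)[:2]])
E
```

```text
False
t 23.52 [ 641.4 -108.2  217.3] F [ 0.4  1.1 -0.4]
0.1 False [ 2.1 -0.9  1.5]
0.3 False [ 0.6 -0.1  0.7]
0.5 False [ 1.2  0.6 -0.3]
0.7 False [-0.2 -0.8 -0.9]
0.9 False [0.8 0.7 0.4]
1.1 False [0.2 1.  0.1]
1.3 False [-0.6  0.7 -0.2]
t 26.42 [502.7 -95.1 242.5] F [-0.6  0.7 -0.2]
[([281.0, 238.0, 30.0, 54.0], 0.74), ([357.0, 312.0, 52.0, 27.0], 0.32)]
[([280.0, 237.0, 27.0, 50.0], 0.9)]
```

View pics/s5.png

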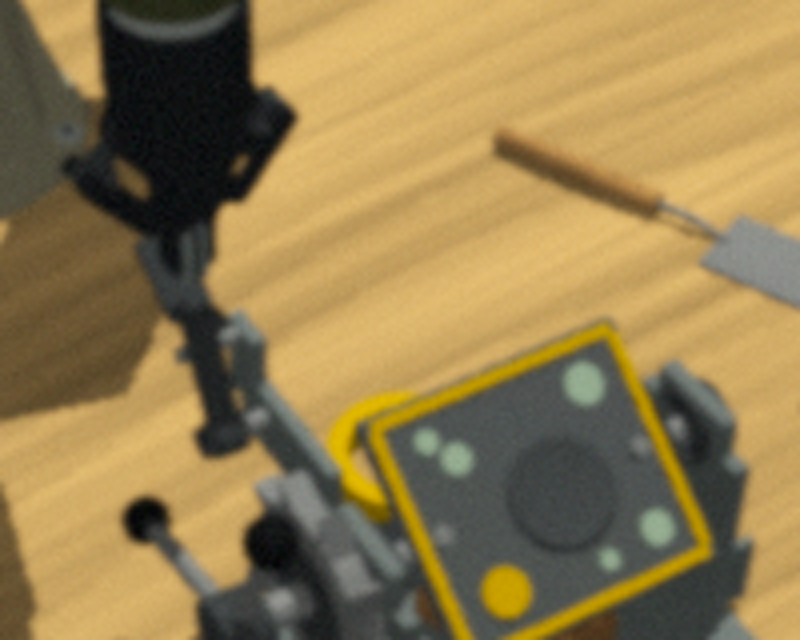

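The pawl is tipped back: its dark arm runs from the pin at about (220,440) up to the tongue at about (185,260). Now I withdraw, then push knob0 from its right, referencing the push to first contact.

Run:
```python
from h import *
line_to(W(0,-95,275),max_speed=150); hold(0.4); st()
line_to(W(25,40,290),max_speed=250); line_to(W(50,82,270),max_speed=200); print(line_to(W(50,82,246-ZO),max_speed=150,f_stop=10))
print(line_to(W(50,40,247-ZO),max_speed=40,f_stop=3)); st()
q=np.array(get_state()["ee_pos"])
a=SP[2]; sy=-np.sin(a)*(q[0]-SP[0])+np.cos(a)*(q[1]-SP[1]); print("contact y",sy)
def locate(n):
    c=capture(n); 
    im=cv2.cvtColor(c["pixels"],cv2.COLOR_RGB2GRAY); return c,im
c,im=locate("scene"); cv2.imwrite("pics/k_a.png",im)
np.save("sy.npy",sy)
```

```text
t 27.47 [543.1 -98.8 275. ] F [0.4 0.1 0.6]
False
True
t 29.72 [ 693.2 -163.2  218.8] F [ 0.6 -0.9  1. ]
contact y 59.97176097387719
```

Run:
```python
from h import *
for y in (30,-1.5):
    print(line_to(W(50,y,(250 if y==30 else 248)-ZO),max_speed=50,f_stop=25)); st()
hold(0.3)
line_to(W(50,15,248-ZO),max_speed=80); line_to(W(50,30,310),max_speed=200)
line_to(W(0,-60,330),max_speed=250); line_to(W(0,-213,310),max_speed=250)
st()
c=snap("scene","s6.png",(230,150,430,310),4)
# estimate wheel angle from dark knobs 0,1,2: match black blobs by darkness along arc
im=cv2.GaussianBlur(cv2.cvtColor(c["pixels"],cv2.COLOR_RGB2GRAY),(5,5),0).astype(float)
from scipy.ndimage import map_coordinates
ws=np.arange(-.2,.9,.01)
for i in range(3):
    P=proj(c,S2W([knob(i,w) for w in ws],SP)); v=map_coordinates(im,[P[:,1],P[:,0]],order=1)
    k=np.argsort(v)[:12]; print(i,np.sort(ws[k]).round(2),v.min().round())
```

```text
False
t 30.53 [ 663.2 -160.4  221.7] F [ 3.6 -0.3  1.5]
False
t 31.32 [ 630.9 -157.3  219.4] F [-0.5 -0.3  1.1]
t 33.92 [427.4 -88.6 309.7] F [-0.2  0.3  1.1]
0 [0.47 0.48 0.49 0.5  0.51 0.52 0.53 0.54 0.55 0.56 0.57 0.58] 14.0
1 [0.47 0.48 0.49 0.5  0.51 0.52 0.6  0.61 0.62 0.63 0.64 0.65] 37.0
2 [0.31 0.32 0.33 0.34 0.35 0.36 0.37 0.38 0.39 0.4  0.41 0.42] 13.0
```

View pics/s6.png

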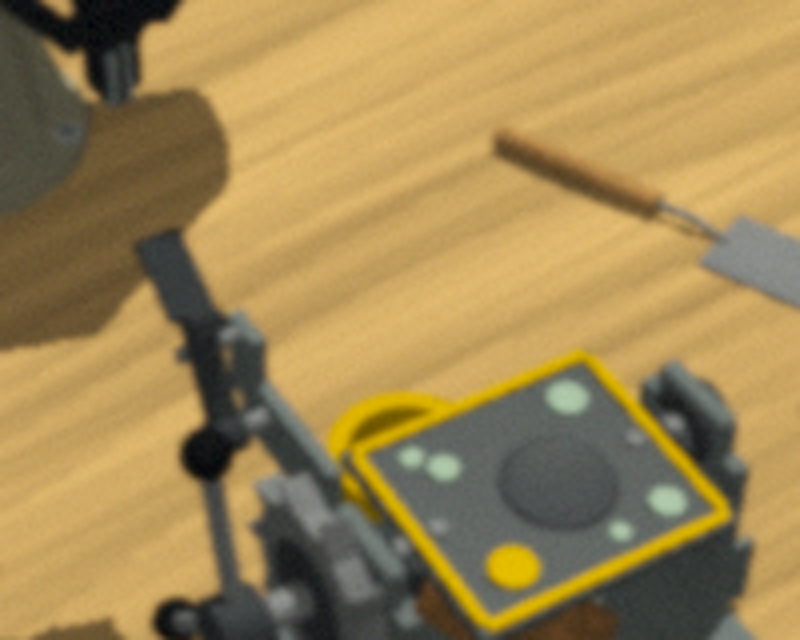

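Run:
```python
from h import *
c=capture("scene")
for i,px in ((0,(207,453)),(1,(175,617))):
    u=np.array(px)/4+[230,150]; ws=np.arange(0.2,.9,.01)
    d=np.linalg.norm(proj(c,S2W([knob(i,w) for w in ws],SP))-u,axis=1); print(i,ws[d.argmin()].round(2),d.min().round(2))
print(line_to(W(0,-213,252-ZO),max_speed=150,f_stop=8))
for phi in [1.5,1.3,1.1,.9,.72]:
    a=np.radians(62)+phi
    y=min(seg(phi,0)[0],seg(phi,14)[0])-3*np.sin(a); z=seg(phi,14)[1]-ZO
    r=line_to(W(0,y-9,z),max_speed=80,f_stop=20); print(phi,r,np.round(get_state()["contact_force"],1))
    if r: break
hold(.3); q=get_state()["ee_pos"]; line_to([q[0]-15,q[1],330],max_speed=200); st()
c=snap("scene","s7.png",(230,150,430,310),4)
for k in ("tongue","pawl"): print([(np.round(d["extent"]).tolist(),round(d["p"],2)) for d in boxes_of(k,c)[:2]])
```

```text
0 0.56 0.59
1 0.55 0.53
False
1.5 False [-5.8  0.3  5.4]
1.3 False [-8.9  1.3 14.8]
1.1 False [-6.9  1.6 22. ]
0.9 True [0.4 0.  0.2]
t 37.24 [499.5 -96.8 330. ] F [-1.   0.8  0.4]
[([298.0, 263.0, 29.0, 22.0], 0.85)]
[([295.0, 261.0, 27.0, 20.0], 0.65)]
```

The wheel reads 0.555 and the pawl has gone over. I check that it is seated by matching its patch against the initial picture, where φ = 0.

Run:
```python
from h import *
line_to(W(0,-200,340),max_speed=250)
c=capture("scene"); im=cv2.cvtColor(c["pixels"],cv2.COLOR_RGB2GRAY); im0=cv2.imread("pics/scene0.png",0)
P0=proj(c,S2W(tip(0),SP))[0]; print("tip",P0,"phi.1",proj(c,S2W(tip(.1),SP))[0])
for (x,y,w,h) in ((298,248,16,18),(280,252,30,18)):
    r=cv2.matchTemplate(im[y-10:y+h+10,x-10:x+w+10],im0[y:y+h,x:x+w],cv2.TM_CCOEFF_NORMED)
    _,v,_,l=cv2.minMaxLoc(r); print(round(v,3),l[0]-10,l[1]-10)
K=cv2.imread("pics/s6.png"); 
u=[]
g=cv2.GaussianBlur(im,(5,5),0).astype(float)
for i in (0,1):
    ws=np.arange(.3,.8,.01); best=[]
    for w in ws:
        p=proj(c,S2W(knob(i,w),SP))[0]; x,y=p.round().astype(int); best.append(g[y-3:y+4,x-3:x+4].mean())
    print(i,ws[np.argmin(best)].round(2),np.min(best))
print([(np.round(d["extent"]).tolist(),round(d["p"],2)) for n in ("filler_tin","tape_roll") for d in boxes_of(n,c)[:1]]); st()
```

```text
tip [304.75456366 255.45801632] phi.1 [302.56557593 250.10519764]
0.999 0 0
0.678 1 0
0 0.56 17.020408163265305
1 0.55 45.36734693877551
[([293.0, 393.0, 31.0, 50.0], 0.56), ([357.0, 312.0, 50.0, 26.0], 0.69)]
t 37.94 [439.5 -89.2 339.2] F [-0.4 -1.2 -0. ]
```

```bash
python3 -c "
from rig import *
print(finish_job())"
```

```text
the job is handed in; nothing more can be done
None
```

I handed the job in at about 38 s: the wheel is one notch back (about 0.555 rad by camera) and the pawl is fully down in the next gap; the verdict itself was not shown to me.

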